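# Hold the lid of the de-dusting box open at 60 degrees for a colleague

### The job

I need both hands to lift the basket of trimmed parts out of the de-dusting box, so please open the lid and keep it open for me: take the blue-handled side cutters off the clear lid and lay them flat in the white tray, give the red latch on the lid a quarter turn anticlockwise, then lift the lid and hold it open at 60 degrees from closed. The lid drops shut by itself, so do not let it fall, and finish still holding it there with the gripper; leave everything else on the bench where it is.

Things in the scene. Friction and masses are not known exactly. Their poses are not given: they have to be found in the camera images.
- dustbox: de-dusting box fixed on the bench: white steel housing 240 mm deep (own x -115 to +125 mm), 300 mm wide (own y), 98 mm high; clear lid on top (own x -117 to +95 mm, 12 mm thick, upper face 112 mm above the bench), a basket of black parts inside. Origin under the middle, on the bench; own x points from the front (handle, robot's side) to the hinges at the back, z up
- lid (a joint): opening angle of the lid in rad: 0 closed, grows as the front edge rises (60 degrees = 1.047), stop at 1.4; turns about a hinge line along the box's own y at the back. About 0.65 kg with its latch, no stay or spring: it drops shut from any angle; about 3 N at the bar holds it. It rises about 1 degree at most while the latch is locked
- lid_hinge (a point): point midway along the lid's hinge line, 101 mm behind the box's origin (own +x), 106 mm above the bench; its axes turn with the lid: x from the handle to the hinge, y along the hinge line, z out of the lid's top
- lid_handle (a point): middle of the round bar handle, 258 mm from the hinge line; bar 12 mm thick, 112 mm long along the box's own y, 106 mm above the bench when closed, its axis 40 mm in front of the lid's edge, nothing below it, a leg to the lid at each end. Pinch it from above between the legs; it pivots in the fingers as the lid swings. Axes as lid_hinge
- latch (a joint): turn of the red quarter-turn latch in rad: 0 locked, grows anticlockwise seen from above to the stop at 1.571 (open; the lid comes free from about 1.1). It stays where it is left; about 0.05 N m turns it; starts between 0 and 0.2
- latch_grip (a point): on the latch's axis at grip height: red wing 42 mm long, 12 mm thick, its top 12 mm above this point, the lid's face 22 mm below it; on the lid's front rail, 100 mm to the box's own -y side and 80 mm in front of its origin. Axes turn with the wing: x along it, y across it. Locked, the wing points front to back; open, it lies along the lid's front edge
- cutters: side cutters, 140 mm long, two blue grips, about 0.09 kg, lying flat on the lid. Origin on the underside below the pivot; own x along the tool to the jaws (jaw tips at +45 mm, ends of the grips at -95 mm); z up. Steel head 22 mm wide (own y) from x = -16 to +20 mm, 12 mm thick: grasp there across own y; the grips spread to 50 mm
- tray: white open tray fixed on the bench, to the left or right of the box, 250 mm (own x) by 170 mm (own y), 40 mm high, walls and floor 4 mm; origin under its centre on the bench, z up
- tub: light-blue open tub of finished parts fixed on the bench on the other side, 272 mm (own x) by 182 mm (own y), 90 mm high; origin under its centre; not needed
- bottle: round white squeeze bottle with red cap, 60 mm across, 150 mm tall; origin under its centre; leave it alone
- calipers: digital calipers lying flat, steel beam 220 x 16 mm along own x, black 85 x 40 mm readout; origin at the beam's middle on the table; leave it alone
- tally: steel hand tally counter, 42 mm across, 38 mm tall; origin under its centre; leave it alone
- cup: small white plastic cup, 72 mm across, 60 mm tall; origin under its centre; leave it alone
- stem0: black moulded T-shaped part, 66 mm long along own x, 32 mm wide, 8 mm high; origin under it near its middle; leave it alone
- stem1: black moulded T-shaped part, 66 mm long along own x, 32 mm wide, 8 mm high; origin under it near its middle; leave it alone
There are look-alikes about, which are no part of the job. There is more than one size of the cutters; the job needs the smallest.

How it is judged:
On the way:
1. the side cutters lie flat in the white tray, let go, while the lid is still closed (x of cutters in the frame of tray between -0.09 and 0.09 m and y of cutters in the frame of tray between -0.06 and 0.06 m and z of cutters in the frame of tray below 0.022 m and angle between the z axis of cutters and the z axis of tray, either way round below 0.2 rad and linear speed of cutters below 0.02 m/s and contact force between the fingers and cutters below 0.05 N and value of joint lid below 0.1 rad), for 0.2 s.
At the end, for the whole second after the job is handed in: the lid is held still at 60 degrees, give or take 5, by the gripper's fingers (more than 0.5 N on it), the latch is still turned open (past 1.2 rad), and the side cutters lie flat at rest inside the white tray (value of joint lid between 0.96 and 1.134 rad and velocity of joint lid between -0.05 and 0.05 rad/s and contact force between the fingers and lid above 0.5 N and value of joint latch above 1.2 rad and x of cutters in the frame of tray between -0.09 and 0.09 m and y of cutters in the frame of tray between -0.06 and 0.06 m and z of cutters in the frame of tray below 0.022 m and angle between the z axis of cutters and the z axis of tray, either way round below 0.2 rad and linear speed of cutters below 0.02 m/s and contact force between the fingers and cutters below 0.05 N); the arm keeps its last pose, push and grip.
It fails at once if the lid was raised with the side cutters still on it (value of joint lid above 0.12 rad and contact force between cutters and lid above 0.02 N).
It fails at once if the lid was let fall (velocity of joint lid below -2 rad/s).
It fails at once if something else on the bench was disturbed (moved by more than 25 mm) (distance of any of bottle, calipers, tally, cup, stem0, stem1 from where it was at the start of the episode above 0.025 m).
It also fails if it takes over 64 s, if anything falls off the work surface, if the arm or the gripper's body presses on something with over 40 N, if the wrist force passes 120 N, or if a joint passes its speed limit or range.

### The arm

A 6-joint arm with a two-finger parallel gripper is mounted at the origin on the work surface. World frame = base frame: x ahead of the robot, y to its left, z up, the work surface at z = 0. Lengths are in m, angles in rad, forces in N, time in s.
With the tool pointing down it reaches from about 0.35 to 0.775 m from the base axis. Payload 5.5 kg.
Tool frame: the origin (TCP) lies midway between the tips of the shut fingers; the grasp point (between the pads) lies 19 mm behind it; z points along the fingers, y is the line along which they close (so a half turn about z gives the same grasp; the last joint's range is limited). The gripper opens to 85 mm and grips with 20 to 120 N. Pads are 22 mm wide; open, the fingers measure 114 mm over their backs; the gripper's body (76 mm by 85 mm) begins 54 mm behind the grasp point. The pads swing forward as they close: fully open they stand 13 mm farther back than shut.
Start: joints at [-1.393, 0.313, 0.046, 1.304, 0, 1.431], TCP at [0.18, -0.546, 0.231] pointing down, gripper open.
Joint ranges: [-2.76, 2.76], [-0.86, 1.69], [-1.03, 1.26], [-2.2, 2.34], [-1.47, 1.5], [-3.14, 3.14]. Speed limits (rad/s): [2.57, 2.57, 3.14, 3.14, 3.14, 3.14].

### API

Orientations are given as a unit quaternion [w, x, y, z].
In Python, from workcell import get_state, read_camera, camera_info, hand_in, recognise gives the robot as it stands.
- The arm moves only by the tool arm_command, never from a script. Its argument "moves" is one flat list of numbers, 7 for each row, row after row: the opening, from -1 (shut) to 1 (fully open), then the shift along the tool's x, y, z in mm, then the turn, a rotation vector about the tool's x, y, z in rad. A call has 1 to 8 rows; each row shifts and turns the commanded pose from where the row before left it, along the tool's axes as they then stand; what a row does not reach is not made up. A row lasts 1/8 s, in which the tool goes at most 62.5 mm and 10.7 degrees, less where a joint would pass 70% of its speed; a pose out of reach is approached as far as the arm can. A call with a gripper value outside its range is refused whole. The fingers move at their own pace and stop on an object; "newtons" is the grip in N (left out, the last holds). Time passes only in rows, so rows that do not move let the fingers close. It gives the time, the measured TCP pose, the force, the opening and the grip force at its end, in the units of the state.
- get_state(): the state, without advancing time (a new reading comes with each control period).
- read_camera(name): name is "scene" or "top" or "wrist"; returns (picture, depth): 400x640x3 uint8, blue, green, red; 400x640 float32, m along the optical axis (not along the pixel's ray), 0 where there is no reading.
- camera_info(name): a dict with "fovy" (degrees; the focal length in pixels is half the picture's height over the tangent of half this angle, whatever the lens; pixels are square), "cx", "cy" (the principal point, pixels), "eye" and "orientation" of the camera in the world; the wrist camera has in their place "tool_from_camera" (4x4, takes a point from camera to tool coordinates, whose origin is the TCP and whose axes are the flange's). Camera axes: x right, y down, z forward; pixel columns grow to the right and rows downward; lengths in m; the calibration is good to about 2 mm. The wrist camera is an equidistant fisheye: a pixel r from the principal point sees the ray r / f radians off the axis. A picture is of the moment at which its call begins: read the wrist's pose just before it. camera_info takes no time and is no camera call.
- hand_in(): hands the job in; it is judged then, once.
Trained networks look in the newest picture that a camera, given by its name, has taken for a name from the list of things; names that differ only in an ending like _2 or _b are one class to them, and where a whole thing is asked for, a point or a joint stands for the part that bears it (a point fixed in the world has none). Each returns a list of dicts, best first, with "confidence" (0 to 1); they miss things now and then, are a little off and sometimes report something else, mostly with a low value. They report only what shows in the picture. A call takes as long as a camera call. They do not tell look-alikes from the thing itself.
- recognise(camera, label): "point" ([column, row] in pixels, amid what is visible of it).
The state is a dict: "clock": time; "joint_pos": joint angles; "qvel": joint speeds; "tau": joint torques, N m; "tcp_pos": TCP position; "orientation": TCP orientation; "wrist_force": force on the tool from outside, world axes, zero at the start; "ft_torque": the same for the moment, N m; "finger_gap": finger opening in m; "grip_force": force on a finger pad.
Only numpy, scipy, OpenCV 4.12 (cv2) and the standard library are available. Lean on these libraries where they do the work, as an engineer would, in place of code of your own. Each camera call takes 0.05 s, during which the arm holds its last target. There are 200 camera calls.

## Working session

There is one attempt and no reset: what is moved stays moved. The work goes in short steps, Python scripts to look and compute and a tool call to move; the robot and the scene stay as the last step left them, time stands still between calls to the robot, and variables do not carry over. Pictures are saved under pics/ and viewed, at most 10 in all, crops included, and the job is handed in when it is done.

Besides the shell and the picture viewer there is one more tool, called as name(argument=value, ...) on one line, values as JSON. arm_command: Moves the arm, as the interface text tells. Its arguments: {"type":"object","properties":{"moves":{"type":"array"},"newtons":{"type":"number"}},"required":["moves"]}

```bash
ls; mkdir -p pics; cat > h.py <<'E'
import numpy as np, cv2
from scipy.spatial.transform import Rotation as R
from workcell import *
def q2R(q): return R.from_quat([q[1],q[2],q[3],q[0]]).as_matrix()
def cam(name):
    i=camera_info(name); return i, 200/np.tan(np.radians(i["fovy"])/2)
def pix2world(name,u,v,d):
    i,f=cam(name)
    p=np.stack([(u-i["cx"])/f*d,(v-i["cy"])/f*d,d+0*u],-1)
    return p@q2R(i["orientation"]).T+np.array(i["eye"])
def cloud(name,depth):
    v,u=np.mgrid[0:400,0:640].astype(float)
    return pix2world(name,u,v,depth.astype(float))
E
python3 - <<'E'
from h import *
for n in("top","scene"):
    im,d=read_camera(n); cv2.imwrite(f"pics/{n}.png",im); np.save(n+".npy",d); np.save(n+"_im.npy",im); print(n,camera_info(n))
    for l in("cutters","tray","latch","lid_handle","dustbox"):
        if n=="top": print(l,[(np.round(r["point"]),round(r["confidence"],2)) for r in recognise(n,l)])
print(get_state()); print(camera_info("wrist"))
E
```

```text
pics
top {'fovy': 53.28116681677005, 'cx': 325.9866653250215, 'cy': 200.77136879723682, 'eye': array([ 0.19736038, -0.00834149,  1.4981508 ]), 'orientation': array([ 0.07094694, -0.70157014,  0.70583879, -0.06750904])}
cutters [(array([219., 280.]), 0.55), (array([298., 162.]), 0.54)]
tray [(array([426., 202.]), 0.85)]
latch [(array([352., 185.]), 0.44)]
lid_handle [(array([320., 178.]), 0.76)]
dustbox [(array([315., 174.]), 0.8), (array([347., 186.]), 0.43)]
scene {'fovy': 56.71543639195517, 'cx': 321.47861243316834, 'cy': 202.98500362147956, 'eye': array([1.11229245, 0.36773299, 0.98015777]), 'orientation': array([-0.17898092,  0.47005753,  0.81125767, -0.29811533])}
{'clock': 0.35, 'joint_pos': array([-1.39259111e+00,  3.13414289e-01,  4.58308478e-02,  1.30357362e+00,
       -1.56960686e-05,  1.43118967e+00]), 'qvel': array([ 0.00026518, -0.00146936,  0.00271428,  0.00062521,  0.00048296,
        0.00047066]), 'tau': array([-7.87062781e-04, -4.79906273e+01,  2.98338872e+01,  7.23731195e-03,
       -1.71981019e-04,  7.19066236e-06]), 'tcp_pos': array([ 0.17964928, -0.54613025,  0.23109093]), 'orientation': array([-1.80181392e-04,  9.87400981e-01,  1.58238020e-01, -1.13272993e-05]), 'wrist_force': array([-0.47600335,  0.8394086 , -0.17979328]), 'ft_torque': array([-0.01430388,  0.01867444, -0.00230777]), 'grip_force': 0.0, 'finger_gap': 0.08532459772895555}
{'fovy': 65.70646984690485, 'cx': 322.04630801608516, 'cy': 201.3946057283803, 'tool_from_camera': array([[ 5.90403202e-04, -9.60785652e-01, -2.77291511e-01,
         7.18928367e-02],
       [ 9.99999724e-01,  4.42334805e-04,  5.96535049e-04,
        -6.66054453e-05],
       [-4.50486629e-04, -2.77291787e-01,  9.60785648e-01,
        -1.43567930e-01],
       [ 0.00000000e+00,  0.00000000e+00,  0.00000000e+00,
         1.00000000e+00]])}
```

```bash
python3 - <<'E'
from h import *
im=cv2.imread("pics/top.png")
cv2.imwrite("pics/topc.png",cv2.resize(im[80:310,180:500],None,fx=2.5,fy=2.5,interpolation=cv2.INTER_CUBIC))
E
```

```text
(no output)
```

View pics/topc.png

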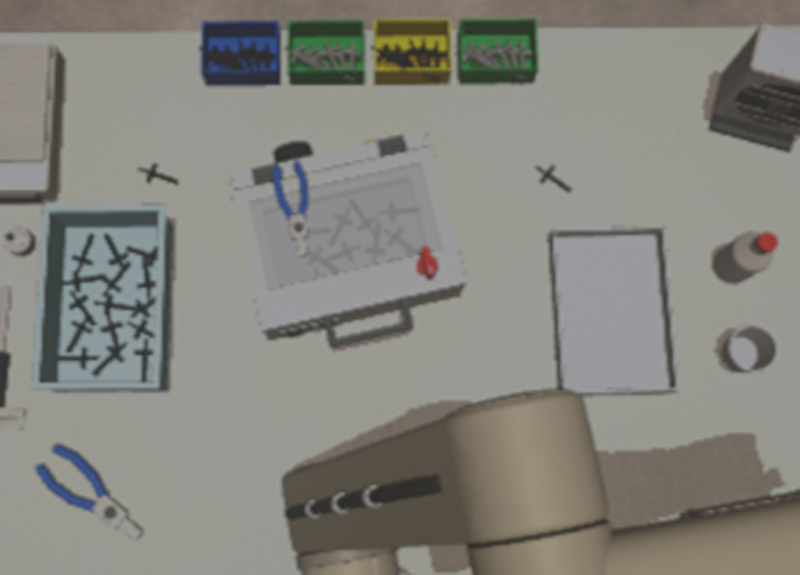

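View pics/scene.png

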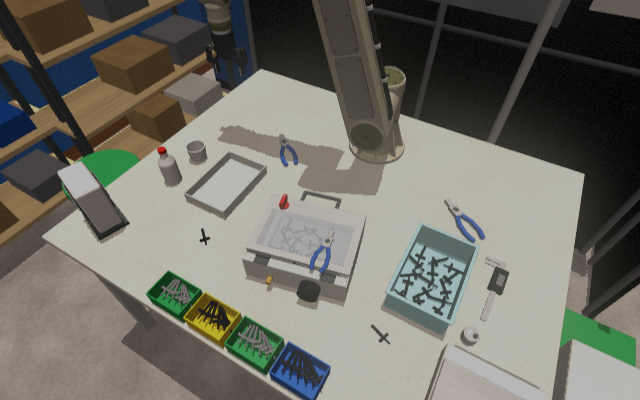

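The top crop shows the box with the lid's cutters (head at about top px 299,171), the red latch (351,185), the handle (328,211), the tray (425,204) and the tub at left. Larger cutters lie on the bench, one of them at (223,283). Now I'll measure these.

```bash
python3 - <<'E'
from h import *
d={n:np.load(n+".npy") for n in("top","scene")}; im={n:np.load(n+"_im.npy") for n in d}
for n in d:
    P=cloud(n,d[n]); ok=d[n]>0; hsv=cv2.cvtColor(im[n],cv2.COLOR_BGR2HSV); H,S,V=cv2.split(hsv)
    z=P[...,2]
    print(n,"valid",ok.mean(),"bench z",np.median(z[ok&(abs(z)<.02)]))
    red=ok&((H<8)|(H>172))&(S>120)&(V>70)
    for name,m in(("red",red),("blue",ok&(H>100)&(H<125)&(S>110)&(z<.2)&(z>-.03)&(V>60))):
        k,l,st,c=cv2.connectedComponentsWithStats(m.astype(np.uint8))
        for j in range(1,k):
            if st[j,4]>12:
                p=P[l==j]; q=p-p.mean(0); w,v=np.linalg.eigh(q[:,:2].T@q[:,:2]); a=q[:,:2]@v[:,1]; b=q[:,:2]@v[:,0]
                print(name,st[j,4],np.round(c[j]),np.round(np.median(p,0),3),"ax",np.round(v[:,1],2),"len",np.round([np.ptp(a),np.ptp(b)],3),"z",np.round(np.percentile(p[:,2],[5,95]),3))
    # box lid, z in .1-.125
    for nm,lo,hi,box in(("box",.085,.125,(.25,.75,-.25,.3)),("tray",.025,.05,(.25,.75,-.5,-.15))):
        m=ok&(z>lo)&(z<hi)&(P[...,0]>box[0])&(P[...,0]<box[1])&(P[...,1]>box[2])&(P[...,1]<box[3])
        k,l,st,c=cv2.connectedComponentsWithStats(m.astype(np.uint8))
        for j in range(1,k):
            if st[j,4]>60:
                p=P[l==j]; r=cv2.minAreaRect((p[:,:2]*1000).astype(np.float32)); print(nm,st[j,4],np.round(r[0]),np.round(r[1]),round(r[2],1),np.round(np.median(p[:,2]),3))
E
```

```text
top valid 0.9960078125 bench z -0.0008823575722488597
red 43 [486. 176.] [ 0.549 -0.561  0.149] ax [-0.37  0.93] len [0.088 0.022] z [0.143 0.154]
red 48 [350. 185.] [ 0.525 -0.087  0.141] ax [-1.   -0.06] len [0.037 0.025] z [0.114 0.148]
blue 177 [279.  97.] [0.923 0.18  0.004] ax [0.23 0.97] len [0.13  0.082] z [-0.004  0.053]
blue 38 [269. 107.] [0.859 0.229 0.043] ax [0.46 0.89] len [0.077 0.049] z [-0.002  0.058]
blue 37 [292. 156.] [0.637 0.123 0.121] ax [-0.97 -0.26] len [0.071 0.011] z [0.118 0.124]
blue 39 [301. 155.] [0.639 0.087 0.122] ax [-0.99 -0.11] len [0.069 0.011] z [0.118 0.126]
blue 75 [212. 267.] [0.25  0.415 0.014] ax [0.69 0.73] len [0.098 0.017] z [0.008 0.019]
blue 76 [205. 276.] [0.212 0.446 0.014] ax [0.58 0.82] len [0.098 0.017] z [0.01  0.018]
box 5434 [564.  23.] [291. 300.] 13.0 0.11
box 104 [465. 296.] [212.   8.] 0.1 0.089
tray 398 [ 477. -370.] [252. 172.] 1.2 0.037
scene valid 0.996171875 bench z 0.0030108856832671838
red 56 [161. 150.] [ 0.553 -0.558  0.15 ] ax [-0.23  0.97] len [0.03  0.021] z [0.139 0.155]
red 50 [282. 201.] [ 0.537 -0.086  0.147
[... 490 characters left out ...]
1 0.017] z [0.012 0.02 ]
blue 99 [464. 229.] [0.256 0.42  0.017] ax [0.68 0.73] len [0.104 0.019] z [0.012 0.02 ]
blue 90 [315. 257.] [0.647 0.091 0.126] ax [-0.99 -0.11] len [0.077 0.016] z [0.122 0.128]
blue 91 [326. 260.] [0.639 0.124 0.125] ax [-0.96 -0.26] len [0.077 0.016] z [0.123 0.128]
blue 1280 [296. 375.] [0.908 0.188 0.009] ax [0.04 1.  ] len [0.121 0.087] z [0.003 0.058]
blue 20 [292. 360.] [0.876 0.157 0.006] ax [-0.93 -0.38] len [0.032 0.01 ] z [0.003 0.036]
blue 20 [297. 362.] [0.871 0.17  0.006] ax [-0.88 -0.48] len [0.032 0.007] z [0.003 0.036]
box 7589 [565.  22.] [292. 301.] 12.8 0.114
box 209 [490. 296.] [  7. 271.] 89.8 0.092
tray 775 [ 476. -371.] [253. 176.] 0.9 0.037
```

```bash
cat >> h.py <<'E'
def frame(): s=get_state(); return np.array(s["tcp_pos"]), q2R(s["orientation"])
def down(phi): # tool-x yaw phi, z down
    c,s=np.cos(phi),np.sin(phi); return np.array([[c,s,0],[s,-c,0],[0,0,-1.]])
def plan(p1,R1,n,p0=None,R0=None,op=1):
    """rows to straight-line pose p1,R1 from the present one; prints flat rows"""
    if p0 is None: p0,R0=frame()
    w=R.from_matrix(R0.T@R1).as_rotvec(); p=np.array(p0); Rk=R0; out=[]
    for k in range(n):
        s=np.round(Rk.T@(p0+(np.array(p1)-p0)*(k+1)/n-p)*1000)
        t=np.round(w*(k+1)/n-w*k/n,3)
        out.append([op]+[float(x) for x in s]+[float(x) for x in t]); p=p+Rk@s/1000; Rk=Rk@R.from_rotvec(t).as_matrix()
    for i in range(0,n,8): print(",  ".join(",".join(f"{x:g}" for x in r) for r in out[i:i+8])); print()
    print("end",np.round(p,4))
E
python3 - <<'E'
from h import *
psi=.225; c,s=np.cos(psi),np.sin(psi); O=np.array([.583,.0267])
for n in("top","scene"):
    d=np.load(n+".npy"); P=cloud(n,d); im=np.load(n+"_im.npy")
    q=P[...,:2]-O; bx=q@[c,s]; by=q@[-s,c]
    m=(bx>-.08)&(bx<.08)&(by>-.02)&(by<.12)&(P[...,2]>.117+(n=="scene")*.004)&(P[...,2]<.14)
    p=P[m]; e=np.array([-.98,-.19]); e/=np.linalg.norm(e); 
    r=p[:,:2]-[.641,.106]; a=r@e; b=r@[-e[1],e[0]]
    for lo in np.arange(-.05,.12,.01):
        k=(a>=lo)&(a<lo+.01)
        if k.any(): print(n,round(lo,2),k.sum(),"b",np.round([b[k].min(),b[k].mean(),b[k].max()],3),"z",np.round(p[k,2].mean(),3))
ph=3.328-2*np.pi
p0,R0=frame(); R1=down(.318+3.01)
# force the positive-yaw way
Rm=down(.318+1.5); pm=[.38,-.22,.25]
plan(pm,Rm,9); plan([.585,.095,.25],R1,9,np.array(pm),Rm)
E
```

```text
top -0.01 8 b [-0.024  0.001  0.031] z 0.121
top 0.0 17 b [-0.037  0.002  0.082] z 0.121
top 0.01 18 b [-0.031  0.002  0.079] z 0.12
top 0.02 18 b [-0.041 -0.     0.019] z 0.122
top 0.03 14 b [-0.016 -0.001  0.014] z 0.122
top 0.04 16 b [-0.011  0.     0.012] z 0.122
top 0.05 19 b [-0.01   0.001  0.027] z 0.123
top 0.06 13 b [-0.01  -0.001  0.008] z 0.122
top 0.07 19 b [-0.027  0.     0.05 ] z 0.121
top 0.08 8 b [-0.008 -0.002  0.003] z 0.121
top 0.09 10 b [-0.006  0.016  0.077] z 0.122
top 0.1 4 b [-0.002  0.03   0.075] z 0.122
top 0.11 2 b [0.009 0.032 0.055] z 0.117
scene -0.01 16 b [-0.023 -0.001  0.022] z 0.126
scene 0.0 27 b [-0.023  0.     0.024] z 0.125
scene 0.01 29 b [-0.022  0.001  0.022] z 0.125
scene 0.02 29 b [-0.021 -0.     0.02 ] z 0.125
scene 0.03 24 b [-0.015 -0.001  0.014] z 0.126
scene 0.04 30 b [-0.011 -0.     0.011] z 0.126
scene 0.05 25 b [-0.011 -0.     0.01 ] z 0.127
scene 0.06 22 b [-0.011 -0.001  0.01 ] z 0.126
scene 0.07 20 b [-0.011 -0.001  0.011] z 0.126
scene 0.08 14 b [-0.007 -0.001  0.006] z 0.126
scene 0.09 13 b [-0.007 -0.001  0.006] z 0.125
scene 0.1 2 b [-0.005  0.     0.005] z 0.126
1,32,-27,-2,-0,-0,-0.167,  1,37,-22,-2,-0,-0,-0.167,  1,40,-15,-2,-0,-0,-0.167,  1,42,-9,-2,-0,-0,-0.167,  1,42,-1,-2,-0,-0,-0.167,  1,42,5,-3,-0,-0,-0.167,  1,41,13,-2,-0,-0,-0.167,  1,38,19,-2,-0,-0,-0.167

1,34,25,-2,-0,-0,-0.167

end [ 0.3799 -0.2201  0.2502]
1,28,31,0,0,0,-0.168,  1,23,35,0,0,0,-0.168,  1,17,38,0,0,0,-0.168,  1,10,41,0,0,0,-0.168,  1,3,41,0,0,0,-0.168,  1,-4,42,0,0,0,-0.168,  1,-10,40,0,0,0,-0.168,  1,-18,38,0,0,0,-0.168

1,-23,35,0,0,0,-0.168

end [0.5846 0.0954 0.25  ]
```

arm_command(moves=[1,32,-27,-2,0,0,-0.167,1,37,-22,-2,0,0,-0.167,1,40,-15,-2,0,0,-0.167,1,42,-9,-2,0,0,-0.167,1,42,-1,-2,0,0,-0.167,1,42,5,-3,0,0,-0.167,1,41,13,-2,0,0,-0.167,1,38,19,-2,0,0,-0.167])

```text
clock: 1.35
tcp_pos: [0.3584, -0.255, 0.2486]
orientation: [0.0, 0.675, 0.738, -0.0]
wrist_force: [0.0, -0.7, -0.2]
finger_gap: 0.0852
grip_force: 0.0
```

arm_command(moves=[1,34,25,-2,0,0,-0.167,1,28,31,0,0,0,-0.168,1,23,35,0,0,0,-0.168,1,17,38,0,0,0,-0.168,1,10,41,0,0,0,-0.168,1,3,41,0,0,0,-0.168,1,-4,42,0,0,0,-0.168,1,-10,40,0,0,0,-0.168])

```text
clock: 2.35
tcp_pos: [0.5388, 0.0265, 0.2503]
orientation: [0.0, 0.069, 0.998, -0.0]
wrist_force: [0.2, -0.6, -0.0]
finger_gap: 0.0858
grip_force: 0.0
```

arm_command(moves=[1,-18,38,0,0,0,-0.168,1,-23,35,0,0,0,-0.168,1,0,0,0,0,0,0,1,0,0,0,0,0,0])

```text
clock: 2.85
tcp_pos: [0.5832, 0.0956, 0.25]
orientation: [-0.0, -0.095, 0.995, -0.0]
wrist_force: [0.3, -0.0, -0.0]
finger_gap: 0.0853
grip_force: 0.0
```

```bash
cat >> h.py <<'E'
def wcloud():
    p0,R0=frame(); im,d=read_camera("wrist"); i,f=cam("wrist"); T=np.array(i["tool_from_camera"])
    v,u=np.mgrid[0:400,0:640].astype(float); x=u-i["cx"]; y=v-i["cy"]; r=np.hypot(x,y)+1e-9
    th=np.minimum(r/f,1.45); k=np.tan(th)/r; P=np.stack([x*k*d,y*k*d,d],-1).astype(float)
    P=P@T[:3,:3].T+T[:3,3]; return im,d,P@R0.T+p0
E
python3 - <<'E'
from h import *
im,d,P=wcloud(); cv2.imwrite("pics/w1.png",im); np.save("w1.npy",P)
H,S,V=cv2.split(cv2.cvtColor(im,cv2.COLOR_BGR2HSV)); ok=(d>0)
red=ok&((H<8)|(H>172))&(S>120)&(V>60)
blue=ok&(H>100)&(H<125)&(S>110)&(V>50)&(P[...,2]>.1)&(P[...,2]<.14)
for n,m in(("red",red),("blue",blue)):
    k,l,st,c=cv2.connectedComponentsWithStats(m.astype(np.uint8))
    for j in range(1,k):
        if st[j,4]>60:
            p=P[l==j]; q=p-p.mean(0); w,v=np.linalg.eigh(q[:,:2].T@q[:,:2]); a=q[:,:2]@v[:,1]; b=q[:,:2]@v[:,0]
            print(n,st[j,4],np.round(c[j]),np.round(p.mean(0),3),"ax",np.round(v[:,1],2),np.round([np.ptp(a),np.ptp(b)],3),"z",np.round(np.percentile(p[:,2],[5,50,95]),3))
print("lid z",np.percentile(P[ok&(abs(P[...,2]-.11)<.03)][:,2],[20,50,80]))
E
```

```text
red 433 [135. 105.] [ 0.53  -0.085  0.146] ax [-0.97 -0.23] [0.041 0.035] z [0.144 0.147 0.148]
red 269 [156. 103.] [ 0.527 -0.078  0.119] ax [-0.97 -0.23] [0.029 0.012] z [0.117 0.119 0.122]
blue 796 [306. 248.] [0.641 0.091 0.124] ax [-0.99 -0.11] [0.082 0.017] z [0.122 0.124 0.126]
blue 816 [338. 248.] [0.636 0.121 0.124] ax [-0.97 -0.26] [0.091 0.017] z [0.122 0.124 0.126]
lid z [0.11202034 0.11292627 0.11366799]
```

View pics/w1.png

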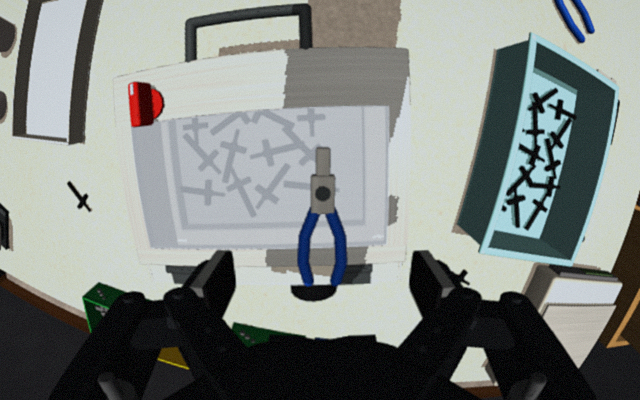

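The wrist view shows the cutters' bolt at about (323,193), the jaw tip at (323,149), the latch wing at (140,105) and the handle bar at (248,14). Next I'll fix these positions in the world.

```bash
python3 - <<'E'
from h import *
P=np.load("w1.npy")
for n,(u,v) in dict(bolt=(323,193),tip=(323,149),headmid=(322,193),bar1=(200,17),bar2=(250,13),bar3=(300,11)).items(): print(n,np.round(np.median(P[v-1:v+2,u-1:u+2].reshape(-1,3),0),4))
z=P[...,2]
v,u=np.mgrid[0:400,0:640]
m=(z>.118)&(z<.13)&(u>295)&(u<350)&(v>145)&(v<212)
q=P[m][:,:2]; r=cv2.minAreaRect((q*1000).astype(np.float32)); print("head+jaw",r)
m=(z>.118)&(z<.13)&(u>295)&(u<350)&(v>178)&(v<210); q=P[m]; r=cv2.minAreaRect((q[:,:2]*1000).astype(np.float32)); print("head",r,q.mean(0))
m=(z>.095)&(z<.13)&(u>205)&(u<295)&(v>4)&(v<25); q=P[m]; r=cv2.fitLine((q[:,:2]*1000).astype(np.float32),cv2.DIST_HUBER,0,.01,.01); print("bar",r.ravel(),q.mean(0),np.percentile(q[:,2],[5,95]))
m=(z>.095)&(z<.13)&(u>180)&(u<320)&(v<30)
q=P[m]; r=cv2.minAreaRect((q[:,:2]*1000).astype(np.float32)); print("handle",r)
plan([.585,.095,.115],down(3.328),3)
E
```

```text
bolt [0.5834 0.0966 0.1261]
tip [0.5451 0.0892 0.124 ]
headmid [0.5837 0.0958 0.1257]
bar1 [ 0.4384 -0.0504  0.112 ]
bar2 [ 0.4312 -0.0011  0.1125]
bar3 [0.4233 0.0443 0.111 ]
head+jaw ((572.949462890625, 93.30968475341797), (59.8638801574707, 26.09376335144043), 11.65366268157959)
head ((585.4849853515625, 96.9247817993164), (29.794471740722656, 25.048904418945312), 9.809039115905762) [0.58496399 0.09601437 0.12513228]
bar [ 2.1915241e-01 -9.7569066e-01  4.3166620e+02 -1.0258878e+00] [ 0.43132936 -0.00129039  0.11134221] [0.10754915 0.113551  ]
handle ((433.895263671875, -5.012653350830078), (27.6801700592041, 123.096923828125), 7.091587066650391)
1,-1,-0,45,-0,-0,0.001,  1,-0,-0,45,-0,-0,0.001,  1,-1,-0,45,-0,-0,0.001

end [0.585  0.0955 0.1152]
```

arm_command(moves=[0.4,-1,0,45,0,0,0,0.4,0,0,45,0,0,0,0.2,0,0,35,0,0,0,0.2,0,0,10,0,0,0,0.2,0,0,0,0,0,0], newtons=40)

```text
clock: 3.52
tcp_pos: [0.5844, 0.0951, 0.1157]
orientation: [-0.0, -0.095, 0.996, -0.0]
wrist_force: [0.2, -0.1, 0.5]
finger_gap: 0.0514
grip_force: 0.0
```

arm_command(moves=[-1,0,0,0,0,0,0,-1,0,0,0,0,0,0,-1,0,0,0,0,0,0,-1,0,0,0,0,0,0])

```text
clock: 4.03
tcp_pos: [0.5859, 0.0958, 0.1173]
orientation: [0.002, -0.095, 0.995, -0.0]
wrist_force: [-0.6, -1.2, 5.7]
finger_gap: 0.0205
grip_force: 39.8
```

arm_command(moves=[-1,0,0,-25,0,0,0,-1,0,0,-40,0,0,0,-1,0,0,-40,0,0,0,-1,0,0,0,0,0,0])

```text
clock: 4.53
tcp_pos: [0.5868, 0.0961, 0.2245]
orientation: [0.004, -0.096, 0.995, -0.0]
wrist_force: [-0.3, -0.7, -0.8]
finger_gap: 0.0206
grip_force: 39.5
```

```bash
python3 - <<'E'
from h import *
print(get_state()["finger_gap"],get_state()["wrist_force"],frame()[0])
R1=down(3.328); plan([.455,-.37,.215],R1,10,op=-1)
im,d=read_camera("top"); P=cloud("top",d)
print([ (x["point"],x["confidence"]) for x in recognise("top","cutters")])
E
```

```text
0.020554109355212596 [-0.26674635 -0.66448679 -0.80812378] [0.58682759 0.09609943 0.22447739]
-1,22,-43,1,-0,0.001,0,  -1,22,-43,1,-0,0.001,0,  -1,21,-44,1,-0,0.001,0,  -1,22,-43,0,-0,0.001,0,  -1,22,-43,1,-0,0.001,0,  -1,22,-43,1,-0,0.001,0,  -1,22,-44,1,-0,0.001,0,  -1,21,-43,1,-0,0.001,0

-1,22,-43,1,-0,0.001,0,  -1,22,-43,1,-0,0.001,0

end [ 0.455  -0.3695  0.2154]
[([413.1, 277.4], 0.82), ([204.3, 263.0], 0.61)]
```

arm_command(moves=[-1,22,-43,1,0,0,0,-1,22,-43,1,0,0,0,-1,21,-44,1,0,0,0,-1,22,-43,0,0,0,0,-1,22,-43,1,0,0,0,-1,22,-43,1,0,0,0,-1,22,-44,1,0,0,0,-1,21,-43,1,0,0,0])

```text
clock: 5.62
tcp_pos: [0.4781, -0.2777, 0.2114]
orientation: [-0.001, -0.095, 0.995, 0.001]
wrist_force: [1.1, 0.4, -0.9]
finger_gap: 0.0205
grip_force: 39.5
```

arm_command(moves=[-1,22,-43,1,0,0,0,-1,22,-43,1,0,0,0,-1,0,0,50,0,0,0,-1,0,0,50,0,0,0,-1,0,0,50,0,0,0,-1,0,0,40,0,0,0,-1,0,0,0,0,0,0])

```text
clock: 6.5
tcp_pos: [0.4493, -0.366, 0.0165]
orientation: [-0.003, -0.095, 0.995, 0.004]
wrist_force: [-0.2, 0.5, -0.9]
finger_gap: 0.0204
grip_force: 39.5
```

arm_command(moves=[-1,0,0,3,0,0,0,-1,0,0,3,0,0,0,-1,0,0,0,0,0,0])

```text
clock: 6.88
tcp_pos: [0.4533, -0.3703, 0.0166]
orientation: [0.001, -0.096, 0.995, -0.001]
wrist_force: [0.2, 0.4, -0.1]
finger_gap: 0.0205
grip_force: 39.6
```

arm_command(moves=[-1,0,0,3,0,0,0,-1,0,0,0,0,0,0])

```text
clock: 7.12
tcp_pos: [0.4527, -0.3697, 0.0125]
orientation: [0.0, -0.095, 0.995, -0.0]
wrist_force: [0.3, 0.2, -1.6]
finger_gap: 0.0207
grip_force: 39.6
```

arm_command(moves=[-1,0,0,2,0,0,0,-1,0,0,1,0,0,0,-1,0,0,0,0,0,0])

```text
clock: 7.5
tcp_pos: [0.4526, -0.3697, 0.0094]
orientation: [-0.0, -0.095, 0.995, -0.0]
wrist_force: [-1.3, 0.3, 1.5]
finger_gap: 0.0208
grip_force: 39.7
```

arm_command(moves=[-0.2,0,0,0,0,0,0,-0.2,0,0,0,0,0,0,0.2,0,0,0,0,0,0,0.2,0,0,-20,0,0,0,0.2,0,0,-50,0,0,0,0.2,0,0,-60,0,0,0,0.2,0,0,-60,0,0,0,0.2,0,0,0,0,0,0])

```text
clock: 8.5
tcp_pos: [0.455, -0.3721, 0.2054]
orientation: [0.003, -0.095, 0.995, -0.004]
wrist_force: [1.3, -0.2, -0.3]
finger_gap: 0.0511
grip_force: 0.0
```

```bash
python3 - <<'E'
from h import *
im,d,P=wcloud(); cv2.imwrite("pics/w2.png",im)
H,S,V=cv2.split(cv2.cvtColor(im,cv2.COLOR_BGR2HSV)); ok=(d>0)
blue=ok&(H>100)&(H<125)&(S>110)&(V>50)&(P[...,2]<.1)&(abs(P[...,1]+.37)<.1)
p=P[blue]; print(blue.sum(),p.mean(0),np.percentile(p[:,2],[2,50,98]))
psi=.223; c,s=np.cos(psi),np.sin(psi)
print(frame()[0]); plan([.5285,-.0875,.2],down(psi+np.pi+.01),6,op=.0)
P=np.load("w1.npy"); p=P[(P[...,2]>.1435)&(P[...,2]<.152)&(np.hypot(P[...,0]-.528,P[...,1]+.087)<.035)]
print("wing top",cv2.minAreaRect((p[:,:2]*1000).astype(np.float32)),p.mean(0))
E
```

```text
1668 [ 0.42277648 -0.33609134  0.01577914] [0.01077633 0.01616246 0.01813401]
[ 0.45392624 -0.37098457  0.20223767]
0,-21,44,0,-0.001,0.001,-0.007,  0,-22,44,0,-0.001,0.001,-0.007,  0,-21,44,1,-0.001,0.001,-0.007,  0,-23,43,-0,-0.001,0.001,-0.007,  0,-22,44,0,-0.001,0.001,-0.007,  0,-23,43,1,-0.001,0.001,-0.007

end [ 0.5288 -0.0873  0.1996]
wing top ((528.3099975585938, -86.51713562011719), (41.9528694152832, 12.785421371459961), 14.595863342285156) [ 0.52851183 -0.08583683  0.14642897]
```

View pics/w2.png

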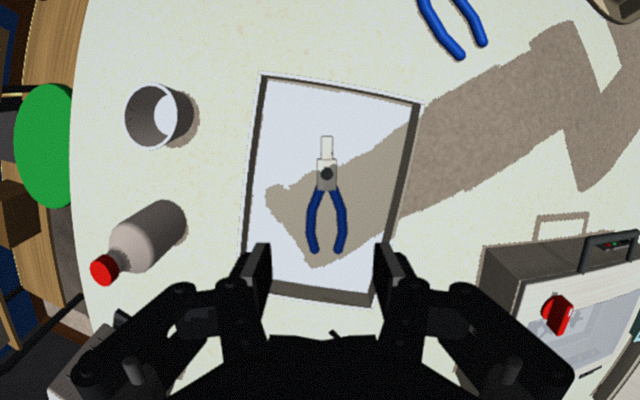

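The cutters lie flat in the tray, head at (326,175). On to the latch.

arm_command(moves=[0,-21,44,0,0,0,-0.01,0,-22,44,0,0,0,-0.01,0,-21,44,0,0,0,-0.01,0,-23,44,0,0,0,-0.01,0,-22,44,0,0,0,-0.01,0,-23,44,0,0,0,-0.02,0,0,0,0,0,0,0,0,0,0,0,0,0,0])

```text
clock: 9.55
tcp_pos: [0.5242, -0.0834, 0.198]
orientation: [-0.001, -0.13, 0.991, 0.0]
wrist_force: [-0.5, -0.5, 0.3]
finger_gap: 0.0426
grip_force: 0.0
```

```bash
python3 - <<'E'
from h import *
print(frame()); plan([.5285,-.0865,.125],down(3.397),2,op=-.3)
E
```

```text
(array([ 0.52423724, -0.0834335 ,  0.19798062]), array([[-9.65950365e-01, -2.58717855e-01, -2.22792386e-03],
       [-2.58718770e-01,  9.65952681e-01,  1.27707838e-04],
       [ 2.11902872e-03,  6.99765152e-04, -9.99997510e-01]]))
-0.3,-2,-2,36,0,-0.001,0.003,  -0.3,-1,-2,37,0,-0.001,0.003

end [ 0.528  -0.0865  0.125 ]
```

arm_command(moves=[-0.1,-2,-2,30,0,0,0,-0.1,-2,-2,30,0,0,0,-0.1,0,0,13,0,0,0,-0.1,0,0,0,0,0,0])

```text
clock: 10.05
tcp_pos: [0.5288, -0.087, 0.1253]
orientation: [-0.001, -0.129, 0.992, 0.0]
wrist_force: [-0.4, -0.4, -0.1]
finger_gap: 0.0382
grip_force: 0.0
```

arm_command(moves=[-1,0,0,0,0,0,0,-1,0,0,0,0,0,0,-1,0,0,0,0,0,0,-1,0,0,0,0,0,0])

```text
clock: 10.55
tcp_pos: [0.5306, -0.0868, 0.1276]
orientation: [0.001, -0.13, 0.991, -0.001]
wrist_force: [-0.1, -2.2, 5.9]
finger_gap: 0.011
grip_force: 43.7
```

arm_command(moves=[-1,0,0,-1,0,0,-0.1,-1,0,0,0,0,0,-0.18,-1,0,0,0,0,0,-0.18,-1,0,0,0,0,0,-0.18,-1,0,0,0,0,0,-0.18,-1,0,0,0,0,0,-0.18,-1,0,0,0,0,0,-0.18,-1,0,0,0,0,0,-0.18])

```text
clock: 11.55
tcp_pos: [0.527, -0.0842, 0.1275]
orientation: [0.0, 0.727, -0.687, -0.003]
wrist_force: [-9.6, 5.2, 10.7]
finger_gap: 0.0107
grip_force: 44.4
```

arm_command(moves=[-1,0,0,0,0,0,-0.1,-1,0,0,0,0,0,-0.06,-1,0,0,0,0,0,0,-1,0,0,0,0,0,0])

```text
clock: 12.05
tcp_pos: [0.5264, -0.0843, 0.1276]
orientation: [0.001, 0.778, -0.628, -0.003]
wrist_force: [-9.6, 4.1, 10.5]
finger_gap: 0.0108
grip_force: 44.4
```

```bash
python3 - <<'E'
from h import *
s=get_state(); p,M=frame(); print(p,M[:,0],np.arctan2(M[1,0],M[0,0])%6.283,s["ft_torque"],s["wrist_force"],s["joint_pos"])
E
```

```text
[ 0.52642591 -0.08426058  0.12755902] [ 0.20995665 -0.9777018  -0.00417032] 4.923736157464841 [ 0.88915123  1.97802024 -0.00999268] [-9.55396292  4.10984787 10.4922434 ] [-3.10011669e-01  2.92305457e-01 -2.44027828e-01  1.04078852e+00
  1.17502914e-03 -2.09235441e+00]
```

arm_command(moves=[-0.5,0,0,0,0,0,0,-0.3,0,0,0,0,0,0,-0.3,0,0,0,0,0,0,-0.3,0,0,-30,0,0,0,-0.3,0,0,-50,0,0,0,-0.3,0,0,0,0,0,0])

```text
clock: 12.8
tcp_pos: [0.5325, -0.0872, 0.2114]
orientation: [-0.001, 0.777, -0.629, 0.004]
wrist_force: [0.5, -0.9, -1.0]
finger_gap: 0.0297
grip_force: 0.0
```

```bash
python3 - <<'E'
from h import *
s=get_state(); p,M=frame(); print(p,np.arctan2(M[1,0],M[0,0])%6.283,s["wrist_force"])
im,d,P=wcloud(); cv2.imwrite("pics/w3.png",im); np.save("w3.npy",P)
H,S,V=cv2.split(cv2.cvtColor(im,cv2.COLOR_BGR2HSV))
red=(d>0)&((H<8)|(H>172))&(S>120)&(V>60)&(P[...,2]>.13)
p=P[red]; print("red",red.sum()); 
if red.sum()>20: print(cv2.minAreaRect((p[:,:2]*1000).astype(np.float32)))
plan([.4325,-.006,.2],down(4.935),3,op=-.3)
E
```

```text
[ 0.53253839 -0.087186    0.21137251] 4.922559090867091 [ 0.45976866 -0.94540853 -0.96524758]
red 857
((528.1116333007812, -88.43907165527344), (11.63006591796875, 41.054073333740234), 12.237597465515137)
-0.3,-33,27,3,-0.001,-0.001,-0.004,  -0.3,-34,26,3,-0.001,-0.001,-0.004,  -0.3,-33,26,3,-0.001,-0.001,-0.004

end [ 0.433  -0.0059  0.1998]
```

View pics/w3.png

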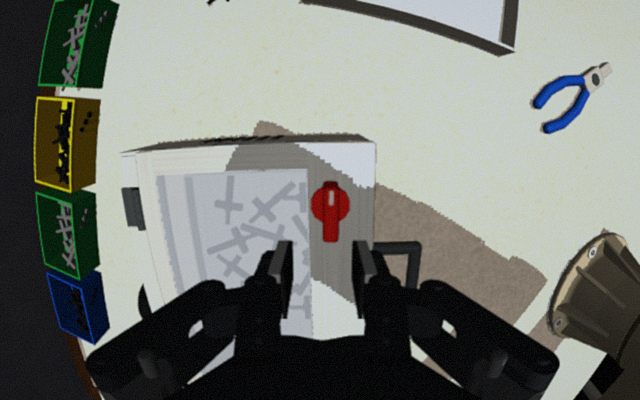

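The wing at (330,212) now lies along the lid's front edge, so the latch is open. Next is the handle.

arm_command(moves=[-0.3,-33,27,3,0,0,0,-0.3,-34,26,3,0,0,-0.01,-0.3,-33,26,3,0,0,0,-0.3,0,0,0,0,0,0,-0.3,0,0,0,0,0,0])

```text
clock: 13.48
tcp_pos: [0.4318, -0.0055, 0.1978]
orientation: [0.0, 0.781, -0.625, 0.0]
wrist_force: [0.7, -0.6, -0.1]
finger_gap: 0.0298
grip_force: 0.0
```

```bash
python3 - <<'E'
from h import *
p,M=frame(); print(p,np.arctan2(M[1,0],M[0,0])%6.283)
plan([.4325,-.006,.088],down(4.935),3,op=-.3)
im,d=read_camera("top"); P=cloud("top",d); im,d,P=wcloud(); cv2.imwrite("pics/w4.png",im)
q=P[...,:2]-p[:2]; c,s=np.cos(.223),np.sin(.223); a=q@[c,s]; b=q@[-s,c]
m=(d>0)&(abs(a)<.03)&(abs(b)<.075)&(P[...,2]>.09)&(P[...,2]<.12)
print(m.sum(), np.percentile(a[m],[5,50,95]),np.percentile(b[m],[2,98]),np.median(P[m],0))
E
```

```text
[ 0.43177414 -0.00549727  0.19782374] 4.932790525143006
-0.3,0,-0,37,-0,-0,-0.001,  -0.3,0,-0,36,-0,-0,-0.001,  -0.3,1,-1,37,-0,-0,-0.001

end [ 0.433  -0.0063  0.0878]
3093 [-0.00629854  0.00106081  0.02384105] [-0.06273717  0.0569222 ] [ 0.43532038 -0.01843287  0.11199618]
```

arm_command(moves=[-0.3,0,0,37,0,0,0,-0.3,0,0,36,0,0,0,-0.3,0,0,35,0,0,0,-0.3,0,0,2,0,0,0,-0.3,0,0,0,0,0,0])

```text
clock: 14.2
tcp_pos: [0.4323, -0.0058, 0.0889]
orientation: [-0.0, 0.78, -0.625, 0.0]
wrist_force: [0.1, 0.4, 0.0]
finger_gap: 0.0297
grip_force: 0.0
```

arm_command(moves=[-1,0,0,0,0,0,0,-1,0,0,0,0,0,0,-1,0,0,0,0,0,0,-1,0,0,0,0,0,0])

```text
clock: 14.7
tcp_pos: [0.4293, -0.0064, 0.0893]
orientation: [0.002, 0.78, -0.625, -0.0]
wrist_force: [-8.3, -3.9, 7.0]
finger_gap: 0.0104
grip_force: 39.0
```

```bash
python3 - <<'E'
from h import *
p,M=frame(); print(p,np.arctan2(M[1,0],M[0,0])%6.283,get_state()["wrist_force"])
# tool y points to own -x, so own +x = -y; up = -z.  arc in (own x, z), 258 mm
for n in (16,20,24):
    r=258; th=np.radians(60)*np.linspace(0,1,n+1); x=r*(1-np.cos(th)); z=r*np.sin(th)
    if n==24: print(np.round(np.diff(np.round(x))),np.diff(np.round(z)),x[-1],z[-1])
E
```

```text
[ 0.42926687 -0.00642996  0.0893318 ] 4.93200961220506 [-8.30933471 -3.91621709  6.95771439]
[ 0.  1.  1.  2.  2.  3.  3.  4.  4.  4.  5.  6.  5.  7.  6.  7.  8.  8.
  8.  8.  9.  9.  9. 10.] [11. 11. 12. 11. 11. 11. 11. 10. 11. 10. 10. 10. 10.  9.  9.  9.  8.  8.
  8.  8.  7.  6.  7.  5.] 128.99999999999997 223.43455417638515
```

arm_command(moves=[-1,0,2,-6,0,0,0,-1,0,0,-11,0,0,0,-1,0,-1,-11,0,0,0,-1,0,-2,-12,0,0,0,-1,0,-2,-11,0,0,0,-1,0,-2,-11,0,0,0,-1,0,-3,-11,0,0,0,-1,0,0,0,0,0,0], newtons=45)

```text
clock: 15.7
tcp_pos: [0.4391, -0.0041, 0.1626]
orientation: [0.001, 0.781, -0.625, 0.0]
wrist_force: [-3.3, -5.1, -2.8]
finger_gap: 0.0102
grip_force: 44.1
```

```bash
cat >> h.py <<'E'
def lid(show=True):
    p,M=frame(); g=p-.019*M[:,2]; c,s=np.cos(.223),np.sin(.223)
    O=np.array([.583,.0275]); hx=.101+((O-g[:2])@[c,s]); hz=g[2]-.106
    print("grasp own x to hinge",round(hx,4),"up",round(hz,4),"r",round(np.hypot(hx,hz),4),"angle deg",round(np.degrees(np.arctan2(hz,hx)),1),"tcp",np.round(p,4),np.round(get_state()["wrist_force"],1),"tilt",np.round(M[:,2],3))
E
python3 -c "
from h import *
lid()"
```

```text
grasp own x to hinge 0.2483 up 0.0756 r 0.2596 angle deg 16.9 tcp [ 0.4391 -0.0041  0.1626] [-3.3 -5.1 -2.8] tilt [-0.    -0.002 -1.   ]
```

arm_command(moves=[-1,0,-5,-10,0,0,0,-1,0,-4,-11,0,0,0,-1,0,-4,-10,0,0,0,-1,0,-5,-10,0,0,0,-1,0,-6,-10,0,0,0,-1,0,-5,-10,0,0,0,-1,0,-7,-9,0,0,0,-1,0,-6,-9,0,0,0])

```text
clock: 16.7
tcp_pos: [0.4751, 0.0042, 0.2412]
orientation: [0.005, 0.78, -0.625, -0.002]
wrist_force: [-15.4, -8.9, 7.7]
finger_gap: 0.0104
grip_force: 44.1
```

```bash
python3 -c "
from h import *
lid()"
```

```text
grasp own x to hinge 0.2112 up 0.1542 r 0.2615 angle deg 36.1 tcp [0.4751 0.0042 0.2412] [-15.4  -8.9   7.7] tilt [-0.01  -0.004 -1.   ]
```

arm_command(moves=[-1,0,-4,-9,0,0,0,-1,0,-7,-9,0,0,0,-1,0,-8,-8,0,0,0,-1,0,-8,-8,0,0,0,-1,0,-8,-7,0,0,0,-1,0,-8,-7,0,0,0,-1,0,-4,-3,0,0,0,-1,0,0,0,0,0,0])

```text
clock: 17.7
tcp_pos: [0.5228, 0.0151, 0.2949]
orientation: [0.002, 0.78, -0.625, -0.0]
wrist_force: [-15.7, -7.1, 15.5]
finger_gap: 0.0101
grip_force: 44.5
```

```bash
python3 -c "
from h import *
lid()"
```

```text
grasp own x to hinge 0.1624 up 0.2079 r 0.2638 angle deg 52.0 tcp [0.5228 0.0151 0.2949] [-15.7  -7.1  15.5] tilt [-0.003 -0.003 -1.   ]
```

arm_command(moves=[-1,0,-4,-7,0,0,0,-1,0,-6,-6,0,0,0,-1,0,-7,-5,0,0,0,-1,0,-6,-4,0,0,0,-1,0,-4,-3,0,0,0,-1,0,0,0,0,0,0,-1,0,0,0,0,0,0,-1,0,0,0,0,0,0])

```text
clock: 18.7
tcp_pos: [0.5521, 0.0219, 0.3169]
orientation: [0.0, 0.781, -0.625, 0.0]
wrist_force: [-4.3, -4.6, 3.4]
finger_gap: 0.0098
grip_force: 44.4
```

```bash
python3 - <<'E'
from h import *
lid()
c,s=np.cos(.223),np.sin(.223); O=np.array([.583,.0275])
for n in("top","scene"):
    im,d=read_camera(n); cv2.imwrite(f"pics/{n}2.png",im); P=cloud(n,d)
    q=P[...,:2]-O; a=q@[c,s]; b=q@[-s,c]; z=P[...,2]
    m=(d>0)&(b>-.16)&(b<.16)&(z>.14)&(z<.30)&(a>-.06)&(a<.13)&((b>.07)|(b<-.06))
    A=np.stack([a[m],z[m]],1); print(n,m.sum())
    if m.sum()<50: continue
    # robust: RANSAC line in (a,z)
    rng=np.random.default_rng(0); best=0
    for _ in range(500):
        i,j=rng.choice(len(A),2,False); t=A[j]-A[i]
        if np.linalg.norm(t)<.05: continue
        t/=np.linalg.norm(t); e=abs((A-A[i])@[-t[1],t[0]])<.003
        if e.sum()>best: best=e.sum(); E=e
    l=cv2.fitLine(A[E].astype(np.float32),cv2.DIST_L2,0,.001,.001).ravel(); print(best,"angle",np.degrees(np.arctan2(-l[1],l[0]))%180,l)
E
```

```text
grasp own x to hinge 0.1323 up 0.2299 r 0.2652 angle deg 60.1 tcp [0.5521 0.0219 0.3169] [-4.3 -4.6  3.4] tilt [ 0. -0. -1.]
top 554
331 angle 58.906773 [ 0.51643205 -0.8563281   0.02762784  0.23892735]
scene 4269
3806 angle 59.29442 [ 0.5106266  -0.85980254  0.03866974  0.22062288]
```

View pics/scene2.png

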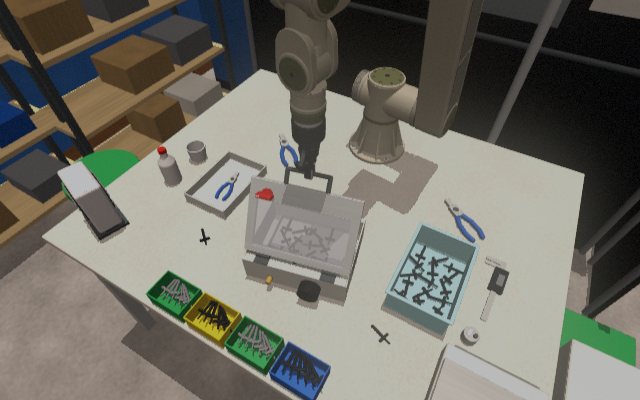

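The scene view shows the lid raised at about 59–60°, the gripper on the handle bar (308,175), the latch open (265,194) and the cutters in the tray (228,187). I'll hold briefly to confirm it is still.

arm_command(moves=[-1,0,0,0,0,0,0,-1,0,0,0,0,0,0,-1,0,0,0,0,0,0,-1,0,0,0,0,0,0])

```text
clock: 19.3
tcp_pos: [0.5521, 0.0219, 0.3169]
orientation: [0.0, 0.781, -0.625, 0.0]
wrist_force: [-4.5, -2.9, 2.9]
finger_gap: 0.0102
grip_force: 44.4
```

```bash
python3 - <<'E'
from h import *
lid(); s=get_state(); print(np.abs(s["qvel"]).max(),s["grip_force"]); 
print(hand_in())
E
```

```text
grasp own x to hinge 0.1324 up 0.2299 r 0.2652 angle deg 60.1 tcp [0.5521 0.0219 0.3169] [-4.5 -2.9  2.9] tilt [ 0. -0. -1.]
0.002158802641315446 44.40384328365326
the job is handed in; nothing more can be done
None
```

I handed the job in at about 19 s with the gripper holding the lid still at about 60° (cameras read about 59°), the red latch turned open, and the small side cutters lying flat in the white tray; no verdict came back.

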